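Reset the coffee grinder's grind dial with a screwdriver

TASK

Take the flat screwdriver from its wooden stand, seat its blade in the slotted screw in the middle of the coffee grinder's dial - pressing only lightly and feeling round until it drops into the slot - and turn the screw clockwise until the dial's arrow points at the long mark on the grinder's deck. Then put the screwdriver back upright in its stand, and leave the salt mill, cup and teaspoon alone.

Things in the scene. Friction and masses are not known exactly. Their poses are not given: they have to be found in the camera images.
- grinder: Low grey coffee grinder, 200 (its x) x 150 (y) mm, deck 58 mm high, does not move when pushed; origin: centre of its underside. Front (-x) has a small steel drawer front. On the deck, 35 mm from the centre towards the front, is the grind dial. Pressing on the grinder, dial or screw with more than 25 N does damage.
- hopper_top (a point): Top of the round bean hopper on the back of the deck, 86 mm across, on its axis 55 mm behind the grinder's centre, 122 mm above the worktop. Only an obstacle.
- long_mark (a point): Outer (front) end of the long black mark on the deck. The mark runs radially from the dial straight to the grinder's front (-x); the other, short ticks stand every 15 degrees.
- dial (a joint): Turn of the dial ring, rad, clockwise seen from above is positive; 0 when its black arrow points at the long mark. Starts between -0.75 and -0.45, travels from -1.2 to 0.7, stays where it is left (friction about 0.055 N m).
- dial_top (a point): On the dial's vertical axis, level with its top, 71 mm above the worktop, axes as the grinder's (does not turn). The dial is an aluminium ring 45 mm across with a round well: mouth 25 mm across, narrowing within 3 mm to 20 mm. The screw's brass face is 4 mm down in the well.
- screw_face (a point): On the dial's axis at the height of the undisturbed screw face (67 mm above worktop), fixed to the grinder, axes as the grinder's. Slot right across the 18 mm head, 4.6 mm wide, 6 mm deep. The head has play in the dial: its slot starts, unmeasured, 0.15 to 1.35 rad clockwise of the arrow's line. Turned clockwise it moves loosely (0.025 N m) and carries the dial only from 1.4 rad on.
- blade_tip (a point): Middle of the screwdriver's blade edge, with the screwdriver's axes. The screw head is sprung: it yields downwards 3 mm at most (1 N at first, 7 N at the end, then solid). So a blade that is not in the slot stops at most 3 mm below point screw_face; one fully in the slot reaches 6 mm below it or a little deeper.
- driver: Flat screwdriver, 114 mm long, 90 g; origin: middle of the blade edge, z up the shaft to the handle. Blade 3 mm thick (x), 16 mm wide (y), 16 mm long. Collar 32 mm across at 50 to 58 mm from the edge; above it a black flattened handle, 22 mm thick along x, 30 mm wide along y, from 58 to 114 mm. Starts upright in the stand, collar resting on the stand's top.
- stand: Wooden block 70 x 70 x 70 mm that does not move when pushed; origin: centre of its underside. The screwdriver stands in it blade down, blade edge 20 mm above the worktop, in any turn about the vertical.
- stand_hole (a point): Centre of the mouth of the stand's round vertical hole, at the block's top, 70 mm above the worktop; hole 23 mm across with a 3 mm chamfer, 60 mm deep.
- salt_mill: Glass salt mill with a grey cap, 44 mm across, 90 mm tall, standing; origin: centre of its underside. A bystander.
- cup: Grey glass cup with a handle, 136 x 163 x 74 mm; origin: centre of its underside. A bystander.
- tea_spoon: Teaspoon with a red handle, 132 x 26 x 11 mm, lying; origin: centre of its underside. A bystander.
Things that resemble listed ones, but are neither listed nor needed, are in the scene too. Of the things that look like the stand, take the one that is nearest to the robot's base at the start.

How it is judged:
By the outcome, as a careful person would: the job done as asked, in the order asked, and still so for the second after the job is handed in, with the robot touching nothing.
It also fails if it takes over 72 s, if anything falls off the work surface, if the arm or the gripper's body presses on something with over 40 N, if the wrist force passes 120 N, or if a joint passes its speed limit or range.

ROBOT

A 7-joint arm with a two-finger parallel gripper is mounted at the origin on a cart in front of the work surface, level with it; the furniture and walls round the work are solid. World frame = base frame: x ahead of the robot, y to its left, z up, the work surface at z = 0. Lengths are in m, angles in rad, forces in N, time in s.
With the tool pointing down it reaches from about 0.425 to 0.925 m from the base axis. Payload 6.8 kg.
Tool frame: the origin (TCP) lies between the finger pads; the fingertips stand finger_overhang ahead of it and the grasp point (between the pads) lies 6 mm ahead of it (finger_overhang is the distance from the TCP to the fingertips, in m); z points along the fingers, y is the line along which they close (so a half turn about z gives the same grasp; the last joint's range is limited). The gripper opens to 85 mm and grips with 20 to 120 N. Pads are 22 mm wide; open, the fingers measure 114 mm over their backs; the gripper's body (76 mm by 85 mm) begins 54 mm behind the grasp point. The pads swing forward as they close: fully open they stand 13 mm farther back than shut.
Start: joints at [1.089, 0.477, 0.022, 1.555, -0.011, 1.109, -0.083], TCP at [0.246, -0.628, 0.256] pointing down, gripper open.
Joint ranges: [-2.96, 2.96], [-0.34, 2.1], [-1.41, 1.46], [0.24, 2.44], [-1.37, 4.51], [0.17, 1.92], [-2.96, 2.96]. Speed limits (rad/s): [2.39, 2.39, 3.14, 3.14, 3.14, 3.14, 3.14].

INTERFACE

Orientations are given as a unit quaternion [w, x, y, z].
In Python, from station import * gives the robot as it stands.
- The arm moves only by the tool drive_tool, never from a script. Its argument "increments" is a list of rows, each an object of numbers: "claw": the finger opening in m, from 0 to 0.0854; "dx", "dy", "dz": the shift along the tool's x, y, z in m; "wx", "wy", "wz": the turn, a rotation vector about the tool's x, y, z in degrees. A call has 1 to 20 rows; each row shifts and turns the commanded pose from where the row before left it, along the tool's axes as they then stand; what a row does not reach is not made up. A row lasts 1/8 s, in which the tool goes at most 62.5 mm and 10.7 degrees, less where a joint would pass 70% of its speed; a pose out of reach is approached as far as the arm can. A call with a gripper value outside its range is refused whole. The fingers move at their own pace and stop on an object; "newtons" is the grip in N (left out, the last holds). Time passes only in rows, so rows that do not move let the fingers close. It gives the time, the measured TCP pose, the force, the opening and the grip force at its end, in the units of the state.
- get_obs(): the state, without advancing time (a new reading comes with each control period).
- read_camera(name): name is "side" or "top"; returns (picture, depth): 400x640x3 uint8, red, green, blue; 400x640 float32, m along the optical axis (not along the pixel's ray), 0 where there is no reading.
- calibration(name): a dict with "intrinsics" (3x3 intrinsics, pixels), "R" (3x3) and "t" (3): a world point X has camera coordinates R X + t. Camera axes: x right, y down, z forward; pixel columns grow to the right and rows downward; lengths in m; the calibration is good to about 2 mm. A picture is of the moment at which its call begins. calibration takes no time and is no camera call.
- hand_in(): hands the job in; it is judged then, once.
The state is a dict: "t": time; "q": joint angles; "joint_vel": joint speeds; "joint_torque": joint torques, N m; "eef_pos": TCP position; "tool_rot": TCP orientation; "contact_force": force on the tool from outside, world axes, zero at the start; "torque": the same for the moment, N m; "gripper_width": opening from 0.0 (shut) to 1.0 (fully open); "grasp_force": force on a finger pad.
Only numpy, scipy, OpenCV 4.12 (cv2) and the standard library are available. Lean on these libraries where they do the work, as an engineer would, in place of code of your own. Each camera call takes 0.05 s, during which the arm holds its last target. There are 200 camera calls.

## Working session

There is one attempt and no reset: what is moved stays moved. The work goes in short steps, Python scripts to look and compute and a tool call to move; the robot and the scene stay as the last step left them, time stands still between calls to the robot, and variables do not carry over. Pictures are saved under pics/ and viewed, at most 13 in all, crops included, and the job is handed in when it is done.

Besides the shell and the picture viewer there is one more tool, called after "Request:" in YAML: its name, and indented under it one key for each argument. drive_tool: Moves the arm, as the interface text tells. Its arguments: {"type":"object","properties":{"increments":{"type":"array","items":{"type":"object","properties":{"claw":{"type":"number"},"dx":{"type":"number"},"dy":{"type":"number"},"dz":{"type":"number"},"wx":{"type":"number"},"wy":{"type":"number"},"wz":{"type":"number"}}}},"newtons":{"type":"number"}},"required":["increments"]}

```bash
mkdir -p pics; python3 - <<'E'
from station import *
import cv2,numpy as np
o=get_obs();print({k:np.round(v,3).tolist() for k,v in o.items()})
for n in ("side","top"):
    p,d=read_camera(n);cv2.imwrite(f"pics/{n}0.png",p[:,:,::-1]);np.savez(f"{n}0.npz",p=p,d=d)
    c=calibration(n);print(n,{k:np.round(v,4).tolist() for k,v in c.items()})
try: print(finger_overhang)
except Exception as e: print(e)
E
ls
```

```text
{'t': 0.0, 'q': [1.089, 0.478, 0.022, 1.556, -0.011, 1.109, -0.083], 'joint_vel': [-0.0, -0.001, 0.0, 0.0, -0.0, 0.0, 0.001], 'joint_torque': [0.0, -59.645, 1.608, -28.12, 0.012, 0.009, -0.0], 'eef_pos': [0.246, -0.628, 0.255], 'tool_rot': [-0.001, 0.983, 0.186, -0.0], 'contact_force': [-0.11, 0.249, 0.357], 'torque': [-0.023, -0.034, 0.029], 'grasp_force': 0.0, 'gripper_width': 1.002}
side {'intrinsics': [[512.8061, 0.0, 322.0011], [0.0, 512.8061, 202.3924], [0.0, 0.0, 1.0]], 'R': [[-0.2479, -0.9687, 0.0142], [-0.8042, 0.1975, -0.5606], [0.5402, -0.1504, -0.828]], 't': [0.1575, 0.4593, 1.4881]}
top {'intrinsics': [[381.5648, 0.0, 317.3396], [0.0, 381.5648, 198.5819], [0.0, 0.0, 1.0]], 'R': [[0.0116, -0.9999, 0.0024], [-0.9961, -0.0118, -0.088], [0.088, -0.0013, -0.9961]], 't': [0.0194, 0.5013, 1.172]}
0.025
pics
side0.npz
top0.npz
```

View pics/top0.png

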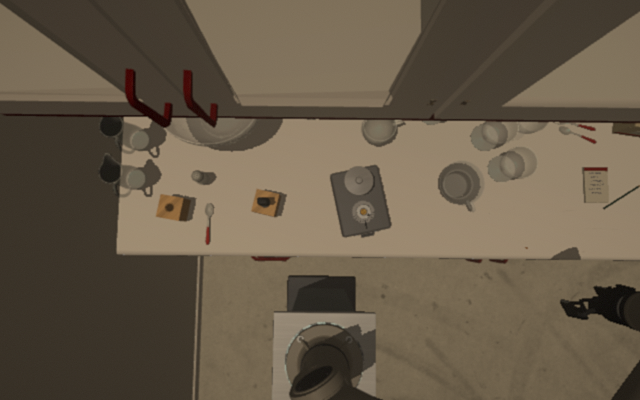

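View pics/side0.png

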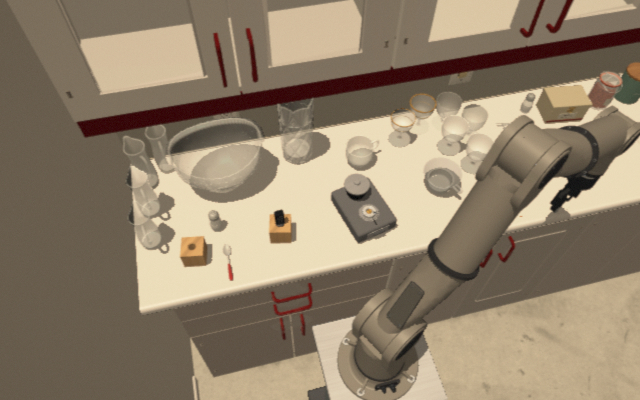

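The top view shows the stand with the driver at about (266,202) and an empty look-alike at (172,207). The grinder is at (361,201) with its dial at (364,212), the salt mill at (199,177), the spoon at (209,222) and the cup at (460,185). The side view shows the driver stand at (281,225) and the dial at (369,212). Next I'll zoom in.

```bash
python3 - <<'E'
import cv2,numpy as np
t=np.load("top0.npz")['p'][:,:,::-1];s=np.load("side0.npz")['p'][:,:,::-1]
def crop(im,c,r,w,h,k): return cv2.resize(im[r:r+h,c:c+w],None,fx=k,fy=k,interpolation=cv2.INTER_CUBIC)
a=np.hstack([crop(t,325,160,70,80,5),crop(s,325,170,80,80,5)]);b=np.hstack([crop(t,245,180,50,36,7),crop(s,260,205,50,36,7)])
cv2.imwrite("pics/z0.png",np.vstack([a[:,:700],b[:,:700]])[:600] if 0 else cv2.resize(np.vstack([a[:,:700],b]),None,fx=.9,fy=.9))
E
```

```text
(no output)
```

View pics/z0.png

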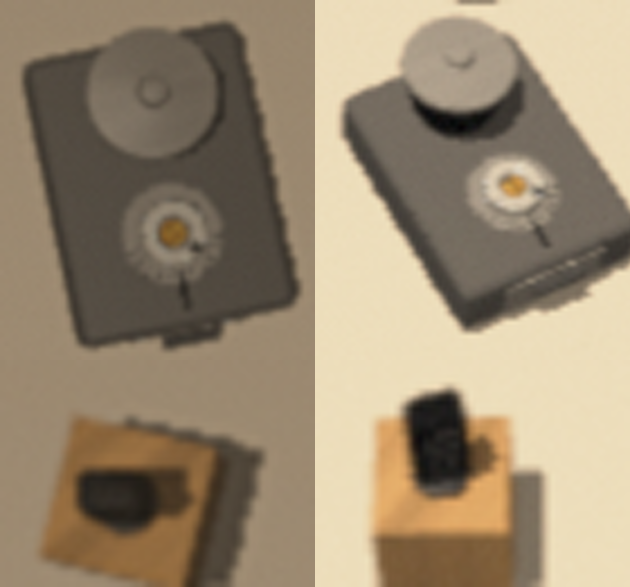

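The crops show the dial centre at top (363.4,211.6) and side (368.8,211.1). The arrow points right and down of the dial, and the long mark points down at top (365,223). The driver handle's wide side runs roughly along the image horizontal. Next I'll take metric fits from depth and both views.

```bash
cat >h.py <<'E'
from station import *
import cv2,numpy as np
def cloud(n,d):
    c=calibration(n);K,R,t=[np.array(c[k]) for k in("intrinsics","R","t")]
    v,u=np.mgrid[:400,:640];X=np.stack([(u-K[0,2])/K[0,0]*d,(v-K[1,2])/K[1,1]*d,d],-1)
    return (X-t)@R
def proj(n,X):
    c=calibration(n);Y=np.array(X)@np.array(c["R"]).T+c["t"];Y=Y@np.array(c["intrinsics"]).T
    return Y[...,:2]/Y[...,2:]
def onplane(n,uv,z):
    c=calibration(n);K,R,t=[np.array(c[k]) for k in("intrinsics","R","t")]
    uv=np.atleast_2d(uv).astype(float);r=np.c_[uv,np.ones(len(uv))]@np.linalg.inv(K).T@R;o=-R.T@t
    return o+r*((z-o[2])/r[:,2:])
def tri(ua,ub):
    A=[]
    for n,uv in(("top",ua),("side",ub)):
        c=calibration(n);P=np.array(c["intrinsics"])@np.c_[c["R"],c["t"]]
        A+=[uv[0]*P[2]-P[0],uv[1]*P[2]-P[1]]
    A=np.array(A);return np.linalg.lstsq(A[:,:3],-A[:,3],rcond=None)[0]
E
python3 - <<'E'
from h import *
np.set_printoptions(precision=4,suppress=True)
L={"top":((325,160,395,240),(245,180,295,216)),"side":((325,165,405,245),(255,200,305,245))}
C={}
for n in L:
    z=np.load(n+"0.npz");p,d=z['p'],z['d'];W=cloud(n,d);hsv=cv2.cvtColor(p,cv2.COLOR_RGB2HSV)
    a=np.zeros((400,640),bool);x0,y0,x1,y1=L[n][0];a[y0:y1,x0:x1]=1
    brass=a&(hsv[...,1]>110)&(hsv[...,0]<30)&(hsv[...,2]>110)
    vu=np.argwhere(brass);print(n,"brass n",len(vu),"uv",vu.mean(0)[::-1],"xyz",np.median(W[brass],0)); C[n,'b']=vu.mean(0)[::-1]
    deck=a&(abs(W[...,2]-.058)<.006);q=W[deck][:,:2].astype(np.float32)
    r=cv2.minAreaRect(q);print(" deck",r,"z",np.median(W[deck][:,2]),"box",cv2.boxPoints(r).round(4).tolist())
    hop=a&(W[...,2]>.112)&(W[...,2]<.14);print(" hopper",cv2.minEnclosingCircle(W[hop][:,:2].astype(np.float32)),np.median(W[hop][:,2]))
    b=np.zeros((400,640),bool);x0,y0,x1,y1=L[n][1];b[y0:y1,x0:x1]=1
    st=b&(abs(W[...,2]-.07)<.006)&(hsv[...,1]>80);q=W[st][:,:2].astype(np.float32)
    r=cv2.minAreaRect(q);print(" stand",r,"z",np.median(W[st][:,2]))
    ha=b&(W[...,2]>.122)&(W[...,2]<.15)&(p.max(-1)<90);q=W[ha];r=cv2.minAreaRect(q[:,:2].astype(np.float32));print(" handle top",len(q),r,"mean",q.mean(0))
    bl=b&(W[...,2]>.085)&(p.max(-1)<90);q=W[bl];print(" handle all",len(q),"mean",q.mean(0),cv2.minAreaRect(q[:,:2].astype(np.float32)))
print("brass tri",tri(C['top','b'],C['side','b']))
E
```

```text
top brass n 29 uv [363.2414 211.2414] xyz [ 0.4611 -0.113   0.0653]
 deck ((0.49452024698257446, -0.10508820414543152), (0.19880717992782593, 0.14862726628780365), 11.976207733154297) z 0.05754330036916341 box [[0.38190001249313354, -0.05299999937415123], [0.41269999742507935, -0.19840000569820404], [0.607200026512146, -0.15719999372959137], [0.5763000249862671, -0.011800000444054604]]
 hopper ((0.5479847192764282, -0.0932139903306961), 0.04243752360343933) 0.11401970043471116
 stand ((0.4845890402793884, 0.18262873589992523), (0.0704089030623436, 0.07000726461410522), 77.71756744384766) z 0.06964749227594952
 handle top 82 ((0.4842492640018463, 0.18279241025447845), (0.020223883911967278, 0.0289045087993145), 0.8992211222648621) mean [0.484  0.1821 0.1319]
 handle all 105 mean [0.4814 0.1774 0.1466] ((0.45007550716400146, 0.10888606309890747), (0.19432833790779114, 0.028580907732248306), 64.95561218261719)
side brass n 17 uv [368.6471 211.    ] xyz [ 0.4632 -0.114   0.0661]
 deck ((0.49075251817703247, -0.10641524195671082), (0.2016802281141281, 0.15159347653388977), 11.801947593688965) z 0.0579032787134402 box [[0.3765000104904175, -0.052799999713897705], [0.4074999988079071, -0.2011999934911728], [0.6050000190734863, -0.1599999964237213], [0.5740000009536743, -0.011599999852478504]]
 hopper ((0.5454545617103577, -0.09383095055818558), 0.04417945072054863) 0.11517429529032291
 stand ((0.48346391320228577, 0.18007253110408783), (0.0696275532245636, 0.07340884953737259), 76.11387634277344) z 0.06965759690618735
 handle top 56 ((0.47917723655700684, 0.1815977245569229), (0.025535937398672104, 0.02384396828711033), 77.38833618164062) mean [0.4801 0.1822 0.1311]
 handle all 113 mean [0.4691 0.1829 0.1297] ((0.04757794737815857, 0.22569407522678375), (0.02872381918132305, 0.8936043977737427), 84.12600708007812)
brass tri [ 0.4604 -0.1133  0.0683]
```

Request:
drive_tool:
  increments:
    - {"claw": 0.085, "dx": 0.032, "dy": -0.033}
    - {"dx": 0.032, "dy": -0.033}
    - {"dx": 0.032, "dy": -0.033}
    - {"dx": 0.032, "dy": -0.033}
    - {"dx": 0.032, "dy": -0.033}
    - {"dx": 0.032, "dy": -0.033}
    - {"dx": 0.032, "dy": -0.033}
    - {"dx": 0.032, "dy": -0.033}
    - {"dx": 0.032, "dy": -0.033}
    - {"dx": 0.032, "dy": -0.033}
    - {"dx": 0.032, "dy": -0.033}
    - {"dx": 0.032, "dy": -0.033}
    - {"wz": -10}
    - {"wz": -10}
    - {"wz": -10}
    - {"wz": -10}
    - {"wz": -10}
    - {"wz": -10}
    - {"wz": -10}

```text
schema error: expected keys claw, dx, dy, dz, wx, wy, wz
```

```bash
cat >plan.py <<'E'
# python3 plan.py x y z psi : tool-frame shift to target TCP (x,y,z), psi = yaw of tool x in deg
import sys
from h import *
from scipy.spatial.transform import Rotation as Ro
o=get_obs();w,x,y,z=o["tool_rot"];R=Ro.from_quat([x,y,z,w]);M=R.as_matrix()
print("t",round(o["t"],2),"pos",np.round(o["eef_pos"],4),"psi",round(float(np.degrees(np.arctan2(M[1,0],M[0,0]))),2),"tilt z",np.round(M[:,2],4),"F",np.round(o["contact_force"],2),"T",np.round(o["torque"],3),"q7",round(float(o["q"][6]),2),"w",round(float(o["gripper_width"]),3),"g",round(float(o["grasp_force"]),1))
if len(sys.argv)>4:
    a=list(map(float,sys.argv[1:5]));p=np.radians(a[3]);T=np.array([[np.cos(p),np.sin(p),0],[np.sin(p),-np.cos(p),0],[0,0,-1]])
    print("shift tool",np.round(M.T@(np.array(a[:3])-o["eef_pos"]),4),"rotvec",np.round(np.degrees(Ro.from_matrix(M.T@T).as_rotvec()),2))
E
python3 plan.py 0.483 0.1815 0.25 91
```

```text
t 0.1 pos [ 0.2463 -0.6279  0.2554] psi 21.42 tilt z [-7.0e-04  1.5e-03 -1.0e+00] F [-0.15 -0.78  0.08] T [0.019 0.021 0.037] q7 -0.08 w 0.997 g 0.0
shift tool [ 0.516  -0.6671  0.0064] rotvec [-9.000e-02 -5.000e-02 -6.958e+01]
```

Request:
drive_tool:
  increments:
    - {"claw": 0.085, "dx": 0.032, "dy": -0.033, "dz": 0, "wx": 0, "wy": 0, "wz": 0}
    - {"claw": 0.085, "dx": 0.032, "dy": -0.033, "dz": 0, "wx": 0, "wy": 0, "wz": 0}
    - {"claw": 0.085, "dx": 0.032, "dy": -0.033, "dz": 0, "wx": 0, "wy": 0, "wz": 0}
    - {"claw": 0.085, "dx": 0.032, "dy": -0.033, "dz": 0, "wx": 0, "wy": 0, "wz": 0}
    - {"claw": 0.085, "dx": 0.032, "dy": -0.033, "dz": 0, "wx": 0, "wy": 0, "wz": 0}
    - {"claw": 0.085, "dx": 0.032, "dy": -0.033, "dz": 0, "wx": 0, "wy": 0, "wz": 0}
    - {"claw": 0.085, "dx": 0.032, "dy": -0.033, "dz": 0, "wx": 0, "wy": 0, "wz": 0}
    - {"claw": 0.085, "dx": 0.032, "dy": -0.033, "dz": 0, "wx": 0, "wy": 0, "wz": 0}
    - {"claw": 0.085, "dx": 0.032, "dy": -0.033, "dz": 0, "wx": 0, "wy": 0, "wz": 0}
    - {"claw": 0.085, "dx": 0.032, "dy": -0.033, "dz": 0, "wx": 0, "wy": 0, "wz": 0}
    - {"claw": 0.085, "dx": 0.032, "dy": -0.033, "dz": 0, "wx": 0, "wy": 0, "wz": 0}
    - {"claw": 0.085, "dx": 0.032, "dy": -0.033, "dz": 0, "wx": 0, "wy": 0, "wz": 0}
    - {"claw": 0.085, "dx": 0, "dy": 0, "dz": 0, "wx": 0, "wy": 0, "wz": -10}
    - {"claw": 0.085, "dx": 0, "dy": 0, "dz": 0, "wx": 0, "wy": 0, "wz": -10}
    - {"claw": 0.085, "dx": 0, "dy": 0, "dz": 0, "wx": 0, "wy": 0, "wz": -10}
    - {"claw": 0.085, "dx": 0, "dy": 0, "dz": 0, "wx": 0, "wy": 0, "wz": -10}
    - {"claw": 0.085, "dx": 0, "dy": 0, "dz": 0, "wx": 0, "wy": 0, "wz": -10}
    - {"claw": 0.085, "dx": 0, "dy": 0, "dz": 0, "wx": 0, "wy": 0, "wz": -10}
    - {"claw": 0.085, "dx": 0, "dy": 0, "dz": 0, "wx": 0, "wy": 0, "wz": -10}

```text
t: 2.48
eef_pos: [0.4591, -0.1195, 0.256]
tool_rot: [-0.0, 0.696, 0.718, -0.0]
contact_force: [0.1, 0.3, -0.0]
gripper_width: 0.996
grasp_force: 0.0
```

```bash
python3 plan.py 0.483 0.1815 0.25 91
```

```text
t 2.48 pos [ 0.4591 -0.1195  0.256 ] psi 91.74 tilt z [-7.e-04  1.e-04 -1.e+00] F [ 0.13  0.32 -0.03] T [-0.022  0.031 -0.011] q7 0.07 w 0.996 g 0.0
shift tool [0.3002 0.0331 0.006 ] rotvec [-0.04 -0.01  0.74]
```

Request:
drive_tool:
  increments:
    - {"claw": 0.085, "dx": 0.05, "dy": 0.0055, "dz": 0, "wx": 0, "wy": 0, "wz": 0.7}
    - {"claw": 0.085, "dx": 0.05, "dy": 0.0055, "dz": 0, "wx": 0, "wy": 0, "wz": 0}
    - {"claw": 0.085, "dx": 0.05, "dy": 0.0055, "dz": 0, "wx": 0, "wy": 0, "wz": 0}
    - {"claw": 0.085, "dx": 0.05, "dy": 0.0055, "dz": 0, "wx": 0, "wy": 0, "wz": 0}
    - {"claw": 0.085, "dx": 0.05, "dy": 0.0055, "dz": 0, "wx": 0, "wy": 0, "wz": 0}
    - {"claw": 0.085, "dx": 0.05, "dy": 0.002, "dz": 0, "wx": 0, "wy": 0, "wz": 0}
    - {"claw": 0.085, "dx": 0, "dy": 0, "dz": 0.03, "wx": 0, "wy": 0, "wz": 0}
    - {"claw": 0.085, "dx": 0, "dy": 0, "dz": 0.03, "wx": 0, "wy": 0, "wz": 0}
    - {"claw": 0.085, "dx": 0, "dy": 0, "dz": 0.03, "wx": 0, "wy": 0, "wz": 0}
    - {"claw": 0.085, "dx": 0, "dy": 0, "dz": 0.03, "wx": 0, "wy": 0, "wz": 0}
    - {"claw": 0.085, "dx": 0, "dy": 0, "dz": 0.0, "wx": 0, "wy": 0, "wz": 0}

```text
t: 3.85
eef_pos: [0.4828, 0.18, 0.1343]
tool_rot: [-0.001, 0.703, 0.712, -0.002]
contact_force: [0.9, -0.1, -0.3]
gripper_width: 0.997
grasp_force: 0.0
```

```bash
python3 plan.py 0.483 0.1815 0.118 91
```

```text
t 3.85 pos [0.4828 0.18   0.1343] psi 90.73 tilt z [-0.0048 -0.0018 -1.    ] F [ 0.94 -0.13 -0.27] T [ 0.005 -0.008  0.002] q7 -0.76 w 0.997 g 0.0
shift tool [0.0015 0.0003 0.0163] rotvec [-0.28  0.1  -0.27]
```

Request:
drive_tool:
  increments:
    - {"claw": 0.085, "dx": 0.0015, "dy": 0, "dz": 0.016, "wx": -0.3, "wy": 0.1, "wz": -0.3}
    - {"claw": 0.04, "dx": 0, "dy": 0, "dz": 0, "wx": 0, "wy": 0, "wz": 0}
    - {"claw": 0.025, "dx": 0, "dy": 0, "dz": 0, "wx": 0, "wy": 0, "wz": 0}
    - {"claw": 0.01, "dx": 0, "dy": 0, "dz": 0, "wx": 0, "wy": 0, "wz": 0}
    - {"claw": 0.01, "dx": 0, "dy": 0, "dz": 0, "wx": 0, "wy": 0, "wz": 0}
    - {"claw": 0.01, "dx": 0, "dy": 0, "dz": 0, "wx": 0, "wy": 0, "wz": 0}
    - {"claw": 0.01, "dx": 0, "dy": 0, "dz": 0, "wx": 0, "wy": 0, "wz": 0}
  newtons: 60

```text
t: 4.72
eef_pos: [0.4849, 0.1825, 0.1209]
tool_rot: [0.001, 0.701, 0.713, 0.003]
contact_force: [-1.6, -0.2, 5.9]
gripper_width: 0.25
grasp_force: 58.6
```

```bash
python3 plan.py 0.483 0.1815 0.268 91
```

```text
t 4.72 pos [0.4849 0.1825 0.1209] psi 91.01 tilt z [ 0.0061  0.0019 -1.    ] F [-1.64 -0.16  5.88] T [-0.174  0.268  0.073] q7 -0.78 w 0.25 g 58.6
shift tool [-0.0007 -0.001  -0.1471] rotvec [ 0.35 -0.1   0.01]
```

Request:
drive_tool:
  increments:
    - {"claw": 0.01, "dx": 0, "dy": 0, "dz": -0.01, "wx": 0, "wy": 0, "wz": 0}
    - {"claw": 0.01, "dx": 0, "dy": 0, "dz": -0.025, "wx": 0, "wy": 0, "wz": 0}
    - {"claw": 0.01, "dx": 0, "dy": 0, "dz": -0.03, "wx": 0, "wy": 0, "wz": 0}
    - {"claw": 0.01, "dx": 0, "dy": 0, "dz": -0.03, "wx": 0, "wy": 0, "wz": 0}
    - {"claw": 0.01, "dx": 0, "dy": 0, "dz": -0.03, "wx": 0, "wy": 0, "wz": 0}
    - {"claw": 0.01, "dx": 0, "dy": 0, "dz": -0.02, "wx": 0, "wy": 0, "wz": 0}
    - {"claw": 0.01, "dx": 0, "dy": 0, "dz": 0, "wx": 0, "wy": 0, "wz": 0}
    - {"claw": 0.01, "dx": 0, "dy": 0, "dz": 0, "wx": 0, "wy": 0, "wz": 0}

```text
t: 5.72
eef_pos: [0.4832, 0.1817, 0.2645]
tool_rot: [0.001, 0.701, 0.713, 0.002]
contact_force: [0.1, -0.6, -0.9]
gripper_width: 0.253
grasp_force: 58.7
```

```bash
python3 plan.py 0.460 -0.113 0.268 46; python3 - <<'E'
from h import *
p,d=read_camera("side");o=get_obs();u=proj("side",[o["eef_pos"],o["eef_pos"]-np.array([0,0,.1])]);print(u)
c=u.mean(0).astype(int);cr=p[c[1]-50:c[1]+50,c[0]-50:c[0]+50,::-1]
p2,d2=read_camera("top");u=proj("top",[o["eef_pos"]])[0].astype(int);c2=p2[u[1]-50:u[1]+50,u[0]-50:u[0]+50,::-1]
cv2.imwrite("pics/g1.png",np.hstack([cv2.resize(k,(400,400),interpolation=cv2.INTER_CUBIC) for k in(cr,c2)]))
E
```

```text
t 5.72 pos [0.4832 0.1817 0.2645] psi 91.01 tilt z [ 0.004   0.0012 -1.    ] F [ 0.06 -0.57 -0.89] T [-0.032 -0.007  0.028] q7 -0.63 w 0.253 g 58.7
shift tool [-0.2942 -0.0284 -0.004 ] rotvec [ 0.2  -0.15 45.01]
[[276.13222656 188.27929134]
 [278.06636571 207.14351056]]
```

View pics/g1.png

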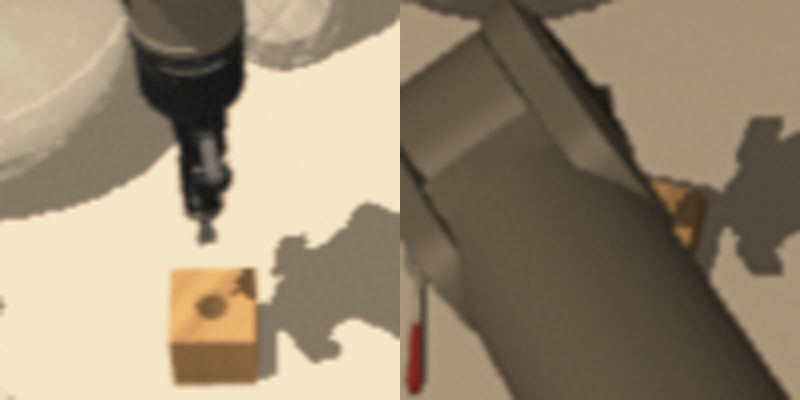

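The side view shows the driver hanging vertically in the grip. The blade tip is at about (278.7,207.7), where TCP−0.10 m projects, and the stand hole is at (279.8,223.5). Moving to the dial.

Request:
drive_tool:
  increments:
    - {"claw": 0.01, "dx": -0.03, "dy": -0.003, "dz": 0, "wx": 0.2, "wy": -0.1, "wz": 0}
    - {"claw": 0.01, "dx": -0.05, "dy": -0.005, "dz": 0, "wx": 0, "wy": 0, "wz": 0}
    - {"claw": 0.01, "dx": -0.05, "dy": -0.005, "dz": 0, "wx": 0, "wy": 0, "wz": 0}
    - {"claw": 0.01, "dx": -0.05, "dy": -0.005, "dz": 0, "wx": 0, "wy": 0, "wz": 0}
    - {"claw": 0.01, "dx": -0.05, "dy": -0.005, "dz": 0, "wx": 0, "wy": 0, "wz": 0}
    - {"claw": 0.01, "dx": -0.04, "dy": -0.004, "dz": 0, "wx": 0, "wy": 0, "wz": 0}
    - {"claw": 0.01, "dx": -0.024, "dy": -0.001, "dz": 0, "wx": 0, "wy": 0, "wz": 0}
    - {"claw": 0.01, "dx": 0, "dy": 0, "dz": 0, "wx": 0, "wy": 0, "wz": 9}
    - {"claw": 0.01, "dx": 0, "dy": 0, "dz": 0, "wx": 0, "wy": 0, "wz": 9}
    - {"claw": 0.01, "dx": 0, "dy": 0, "dz": 0, "wx": 0, "wy": 0, "wz": 9}
    - {"claw": 0.01, "dx": 0, "dy": 0, "dz": 0, "wx": 0, "wy": 0, "wz": 9}
    - {"claw": 0.01, "dx": 0, "dy": 0, "dz": 0, "wx": 0, "wy": 0, "wz": 9}
    - {"claw": 0.01, "dx": 0, "dy": 0, "dz": 0, "wx": 0, "wy": 0, "wz": 0}

```text
t: 7.45
eef_pos: [0.4606, -0.1122, 0.2644]
tool_rot: [-0.0, 0.92, 0.392, 0.0]
contact_force: [0.6, -0.1, -1.3]
gripper_width: 0.25
grasp_force: 58.7
```

```bash
python3 plan.py 0.460 -0.113 0.176 46; python3 - <<'E'
from h import *
print("hole",onplane("side",[[279.75,223.5]],.07))
E
```

```text
t 7.45 pos [ 0.4606 -0.1122  0.2644] psi 46.11 tilt z [ 3.e-04  4.e-04 -1.e+00] F [ 0.63 -0.07 -1.33] T [-0.007 -0.018 -0.055] q7 -0.72 w 0.25 g 58.7
shift tool [-0.001   0.0002  0.0884] rotvec [-0.   -0.03  0.11]
hole [[0.481929   0.18180509 0.07      ]]
```

Request:
drive_tool:
  increments:
    - {"claw": 0.01, "dx": -0.001, "dy": 0, "dz": 0.03, "wx": 0, "wy": 0, "wz": 0}
    - {"claw": 0.01, "dx": 0, "dy": 0, "dz": 0.03, "wx": 0, "wy": 0, "wz": 0}
    - {"claw": 0.01, "dx": 0, "dy": 0, "dz": 0.02, "wx": 0, "wy": 0, "wz": 0}
    - {"claw": 0.01, "dx": 0, "dy": 0, "dz": 0.004, "wx": 0, "wy": 0, "wz": 0}
    - {"claw": 0.01, "dx": 0, "dy": 0, "dz": 0, "wx": 0, "wy": 0, "wz": 0}

```text
t: 8.07
eef_pos: [0.4606, -0.113, 0.1813]
tool_rot: [0.0, 0.92, 0.392, 0.001]
contact_force: [0.2, -0.1, -0.5]
gripper_width: 0.251
grasp_force: 58.8
```

```bash
python3 plan.py 0.460 -0.113 0.176 46; python3 - <<'E'
from h import *
p,d=read_camera("side");o=get_obs();e=o["eef_pos"]
print("tip exp",proj("side",e-np.array([0,0,.1005])),"brass start 368.65,211.0")
cv2.imwrite("pics/g2.png",cv2.resize(p[175:235,330:410,::-1],(800,600),interpolation=cv2.INTER_CUBIC))
E
```

```text
t 8.07 pos [ 0.4606 -0.113   0.1813] psi 46.11 tilt z [ 1.7e-03  2.0e-04 -1.0e+00] F [ 0.17 -0.09 -0.48] T [ 0.009 -0.016 -0.007] q7 -0.78 w 0.251 g 58.8
shift tool [-0.0004 -0.0004  0.0053] rotvec [ 0.06 -0.07  0.11]
tip exp [368.82525358 208.71421597] brass start 368.65,211.0
```

View pics/g2.png

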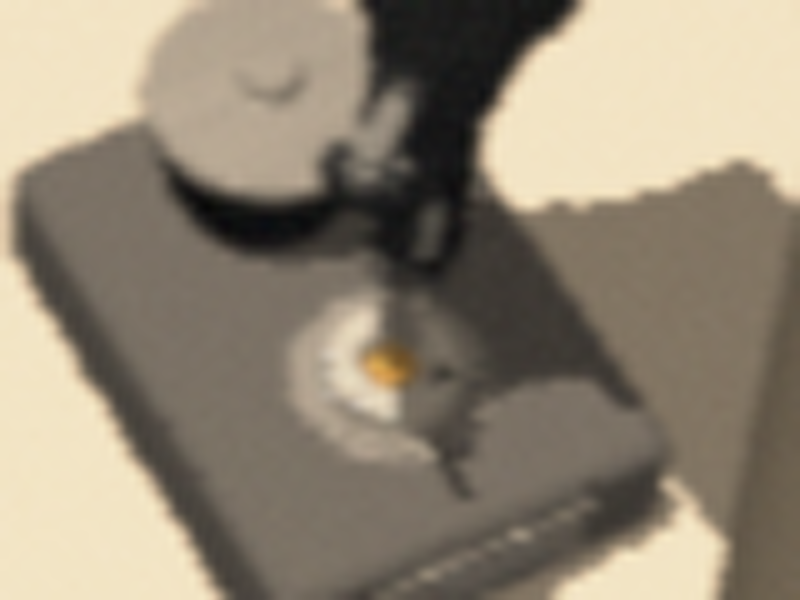

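The side view shows the brass screw at crop (388,365), directly under the blade and unobstructed. The arrow is at (437,372) and the long mark's end at (460,490). I'll descend gently.

Request:
drive_tool:
  increments:
    - {"claw": 0.01, "dx": 0, "dy": 0, "dz": 0.004, "wx": 0, "wy": 0, "wz": 0}
    - {"claw": 0.01, "dx": 0, "dy": 0, "dz": 0.003, "wx": 0, "wy": 0, "wz": 0}
    - {"claw": 0.01, "dx": 0, "dy": 0, "dz": 0.002, "wx": 0, "wy": 0, "wz": 0}
    - {"claw": 0.01, "dx": 0, "dy": 0, "dz": 0.001, "wx": 0, "wy": 0, "wz": 0}
    - {"claw": 0.01, "dx": 0, "dy": 0, "dz": 0.001, "wx": 0, "wy": 0, "wz": 0}
    - {"claw": 0.01, "dx": 0, "dy": 0, "dz": 0, "wx": 0, "wy": 0, "wz": 0}

```text
t: 8.88
eef_pos: [0.4604, -0.1131, 0.1702]
tool_rot: [0.0, 0.92, 0.391, 0.001]
contact_force: [0.4, -1.6, -0.8]
gripper_width: 0.25
grasp_force: 58.8
```

```bash
python3 plan.py 0.460 -0.113 0.166 46
```

```text
t 8.88 pos [ 0.4604 -0.1131  0.1702] psi 46.02 tilt z [ 0.0017  0.     -1.    ] F [ 0.35 -1.56 -0.79] T [ 0.037 -0.014  0.033] q7 -0.79 w 0.25 g 58.8
shift tool [-0.0003 -0.0003  0.0041] rotvec [ 0.07 -0.07  0.02]
```

Request:
drive_tool:
  increments:
    - {"claw": 0.01, "dx": 0, "dy": 0, "dz": 0.001, "wx": 0, "wy": 0, "wz": 0}
    - {"claw": 0.01, "dx": 0, "dy": 0, "dz": 0.001, "wx": 0, "wy": 0, "wz": 0}
    - {"claw": 0.01, "dx": 0, "dy": 0, "dz": 0.001, "wx": 0, "wy": 0, "wz": 0}
    - {"claw": 0.01, "dx": 0, "dy": 0, "dz": 0, "wx": 0, "wy": 0, "wz": 0}

```text
t: 9.38
eef_pos: [0.4605, -0.1131, 0.1673]
tool_rot: [0.0, 0.92, 0.391, 0.001]
contact_force: [-1.1, 0.1, 1.1]
gripper_width: 0.254
grasp_force: 58.9
```

```bash
python3 plan.py 0.460 -0.113 0.166 46;python3 plan.py
```

```text
t 9.38 pos [ 0.4605 -0.1131  0.1673] psi 46.02 tilt z [ 0.0019 -0.     -1.    ] F [-1.07  0.09  1.15] T [-0.007  0.145  0.001] q7 -0.79 w 0.254 g 58.9
shift tool [-0.0003 -0.0004  0.0013] rotvec [ 0.08 -0.07  0.02]
t 9.38 pos [ 0.4605 -0.1131  0.1673] psi 46.02 tilt z [ 0.0019 -0.     -1.    ] F [-1.07  0.09  1.15] T [-0.007  0.145  0.001] q7 -0.79 w 0.254 g 58.9
```

Request:
drive_tool:
  increments:
    - {"claw": 0.01, "dx": 0, "dy": 0, "dz": 0.001, "wx": 0, "wy": 0, "wz": 0}
    - {"claw": 0.01, "dx": 0, "dy": 0, "dz": 0, "wx": 0, "wy": 0, "wz": 0}

```text
t: 9.62
eef_pos: [0.4605, -0.1131, 0.1663]
tool_rot: [0.0, 0.92, 0.391, 0.001]
contact_force: [-0.4, 0.0, 1.2]
gripper_width: 0.249
grasp_force: 59.2
```

```bash
python3 plan.py
```

```text
t 9.62 pos [ 0.4605 -0.1131  0.1663] psi 46.02 tilt z [ 2.e-03 -1.e-04 -1.e+00] F [-0.35  0.01  1.22] T [ 0.002  0.262 -0.009] q7 -0.79 w 0.249 g 59.2
```

Request:
drive_tool:
  increments:
    - {"claw": 0.01, "dx": 0, "dy": 0, "dz": 0.0007, "wx": 0, "wy": 0, "wz": 0}
    - {"claw": 0.01, "dx": 0, "dy": 0, "dz": 0, "wx": 0, "wy": 0, "wz": 3}
    - {"claw": 0.01, "dx": 0, "dy": 0, "dz": 0, "wx": 0, "wy": 0, "wz": 3}
    - {"claw": 0.01, "dx": 0, "dy": 0, "dz": 0, "wx": 0, "wy": 0, "wz": 3}
    - {"claw": 0.01, "dx": 0, "dy": 0, "dz": 0, "wx": 0, "wy": 0, "wz": 0}

```text
t: 10.25
eef_pos: [0.4609, -0.1132, 0.1658]
tool_rot: [0.001, 0.948, 0.318, 0.001]
contact_force: [-0.2, -0.9, 3.5]
gripper_width: 0.251
grasp_force: 59.3
```

```bash
python3 plan.py
```

```text
t 10.25 pos [ 0.4609 -0.1132  0.1658] psi 37.05 tilt z [ 2.9e-03 -3.0e-04 -1.0e+00] F [-0.19 -0.88  3.46] T [-0.109  0.026  0.003] q7 -0.94 w 0.251 g 59.3
```

Request:
drive_tool:
  increments:
    - {"claw": 0.01, "dx": 0, "dy": 0, "dz": 0, "wx": 0, "wy": 0, "wz": 3}
    - {"claw": 0.01, "dx": 0, "dy": 0, "dz": 0, "wx": 0, "wy": 0, "wz": 3}
    - {"claw": 0.01, "dx": 0, "dy": 0, "dz": 0, "wx": 0, "wy": 0, "wz": 3}

```text
t: 10.62
eef_pos: [0.4611, -0.1133, 0.1658]
tool_rot: [0.001, 0.97, 0.242, 0.002]
contact_force: [-0.0, -0.8, 2.7]
gripper_width: 0.249
grasp_force: 59.3
```

Request:
drive_tool:
  increments:
    - {"claw": 0.01, "dx": 0, "dy": 0, "dz": 0, "wx": 0, "wy": 0, "wz": 3}
    - {"claw": 0.01, "dx": 0, "dy": 0, "dz": 0, "wx": 0, "wy": 0, "wz": 3}

```text
t: 10.88
eef_pos: [0.461, -0.1132, 0.1658]
tool_rot: [0.0, 0.982, 0.191, 0.001]
contact_force: [0.9, 0.3, 2.9]
gripper_width: 0.252
grasp_force: 59.3
```

Request:
drive_tool:
  increments:
    - {"claw": 0.01, "dx": 0, "dy": 0, "dz": 0, "wx": 0, "wy": 0, "wz": 3}
    - {"claw": 0.01, "dx": 0, "dy": 0, "dz": 0, "wx": 0, "wy": 0, "wz": 3}

```text
t: 11.12
eef_pos: [0.4601, -0.1127, 0.1651]
tool_rot: [-0.0, 0.99, 0.139, 0.001]
contact_force: [-0.2, 0.9, -0.0]
gripper_width: 0.25
grasp_force: 58.9
```

```bash
python3 plan.py
```

```text
t 11.12 pos [ 0.4601 -0.1127  0.1651] psi 16.0 tilt z [ 1.1e-03  6.0e-04 -1.0e+00] F [-0.23  0.87 -0.02] T [ 0.468 -0.024  0.03 ] q7 -1.28 w 0.25 g 58.9
```

Force has dropped off at a blade yaw of about 16°, so it is probably in the slot. I'll push deeper in small steps.

Request:
drive_tool:
  increments:
    - {"claw": 0.01, "dx": 0, "dy": 0, "dz": 0.001, "wx": 0, "wy": 0, "wz": 0}
    - {"claw": 0.01, "dx": 0, "dy": 0, "dz": 0.001, "wx": 0, "wy": 0, "wz": 0}
    - {"claw": 0.01, "dx": 0, "dy": 0, "dz": 0.0005, "wx": 0, "wy": 0, "wz": 0}

```text
t: 11.5
eef_pos: [0.4602, -0.1128, 0.1627]
tool_rot: [-0.0, 0.99, 0.14, 0.001]
contact_force: [-0.8, 1.1, 1.3]
gripper_width: 0.251
grasp_force: 58.9
```

```bash
python3 plan.py
```

```text
t 11.5 pos [ 0.4602 -0.1128  0.1627] psi 16.07 tilt z [ 1.e-03  4.e-04 -1.e+00] F [-0.76  1.06  1.32] T [0.621 0.278 0.015] q7 -1.28 w 0.251 g 58.9
```

Request:
drive_tool:
  increments:
    - {"claw": 0.01, "dx": 0, "dy": 0, "dz": 0.001, "wx": 0, "wy": 0, "wz": 0}
    - {"claw": 0.01, "dx": 0, "dy": 0, "dz": 0.0008, "wx": 0, "wy": 0, "wz": 0}
    - {"claw": 0.01, "dx": 0, "dy": 0, "dz": 0, "wx": 0, "wy": 0, "wz": 0}

```text
t: 11.88
eef_pos: [0.4604, -0.1128, 0.1612]
tool_rot: [-0.0, 0.99, 0.139, 0.001]
contact_force: [-2.2, 3.9, 1.9]
gripper_width: 0.249
grasp_force: 59.1
```

```bash
python3 plan.py
```

```text
t 11.88 pos [ 0.4604 -0.1128  0.1612] psi 16.03 tilt z [ 1.4e-03  4.0e-04 -1.0e+00] F [-2.16  3.93  1.85] T [0.955 0.443 0.038] q7 -1.28 w 0.249 g 59.1
```

Request:
drive_tool:
  increments:
    - {"claw": 0.01, "dx": 0, "dy": -0.0007, "dz": 0, "wx": 0, "wy": 0, "wz": 0}
    - {"claw": 0.01, "dx": 0, "dy": 0, "dz": 0, "wx": 0, "wy": 0, "wz": 4}
    - {"claw": 0.01, "dx": 0, "dy": 0, "dz": 0, "wx": 0, "wy": 0, "wz": 4}
    - {"claw": 0.01, "dx": 0, "dy": 0, "dz": 0, "wx": 0, "wy": 0, "wz": 4}
    - {"claw": 0.01, "dx": 0, "dy": 0, "dz": 0, "wx": 0, "wy": 0, "wz": 4}
    - {"claw": 0.01, "dx": 0, "dy": 0, "dz": 0, "wx": 0, "wy": 0, "wz": 4}

```text
t: 12.62
eef_pos: [0.4602, -0.1122, 0.1612]
tool_rot: [-0.0, 0.999, -0.036, 0.001]
contact_force: [-1.6, 3.9, 1.9]
gripper_width: 0.249
grasp_force: 59.1
```

```bash
python3 plan.py
```

```text
t 12.62 pos [ 0.4602 -0.1122  0.1612] psi -4.11 tilt z [ 1.6e-03  2.0e-04 -1.0e+00] F [-1.59  3.94  1.94] T [0.996 0.386 0.018] q7 -1.61 w 0.249 g 59.1
```

Request:
drive_tool:
  increments:
    - {"claw": 0.01, "dx": 0, "dy": -0.0008, "dz": 0, "wx": 0, "wy": 0, "wz": 0}
    - {"claw": 0.01, "dx": 0, "dy": 0, "dz": 0, "wx": 0, "wy": 0, "wz": 4}
    - {"claw": 0.01, "dx": 0, "dy": 0, "dz": 0, "wx": 0, "wy": 0, "wz": 4}
    - {"claw": 0.01, "dx": 0, "dy": 0, "dz": 0, "wx": 0, "wy": 0, "wz": 4}
    - {"claw": 0.01, "dx": 0, "dy": 0, "dz": 0, "wx": 0, "wy": 0, "wz": 4}
    - {"claw": 0.01, "dx": 0, "dy": 0, "dz": 0, "wx": 0, "wy": 0, "wz": 4}

```text
t: 13.38
eef_pos: [0.4604, -0.1113, 0.1613]
tool_rot: [-0.0, 0.978, -0.208, 0.001]
contact_force: [-0.8, 3.5, 1.2]
gripper_width: 0.249
grasp_force: 59.1
```

```bash
python3 plan.py
```

```text
t 13.38 pos [ 0.4604 -0.1113  0.1613] psi -24.01 tilt z [ 2.e-03  2.e-04 -1.e+00] F [-0.76  3.5   1.16] T [1.055 0.321 0.043] q7 -1.93 w 0.249 g 59.1
```

Request:
drive_tool:
  increments:
    - {"claw": 0.01, "dx": 0, "dy": 0, "dz": 0, "wx": 0, "wy": 0, "wz": 4}
    - {"claw": 0.01, "dx": 0, "dy": 0, "dz": 0, "wx": 0, "wy": 0, "wz": 4}
    - {"claw": 0.01, "dx": 0, "dy": 0, "dz": 0, "wx": 0, "wy": 0, "wz": 4}
    - {"claw": 0.01, "dx": 0, "dy": 0, "dz": 0, "wx": 0, "wy": 0, "wz": 4}
    - {"claw": 0.01, "dx": 0, "dy": 0, "dz": 0, "wx": 0, "wy": 0, "wz": 0}

```text
t: 14.0
eef_pos: [0.4607, -0.1111, 0.1613]
tool_rot: [-0.001, 0.94, -0.341, 0.001]
contact_force: [-0.0, 3.8, 0.7]
gripper_width: 0.258
grasp_force: 59.1
```

```bash
python3 plan.py; python3 - <<'E'
from h import *
np.set_printoptions(precision=2,suppress=True)
print("model mark/dial px",proj("side",[[.4598,-.1128,.067]]))
for k in("a",):
    p,d=read_camera("side");cv2.imwrite("pics/g3.png",cv2.resize(p[180:230,335:400,::-1],(780,600),interpolation=cv2.INTER_CUBIC))
E
```

```text
t 14.0 pos [ 0.4607 -0.1111  0.1613] psi -39.86 tilt z [ 2.4e-03  4.0e-04 -1.0e+00] F [-0.01  3.76  0.72] T [1.296 0.187 0.093] q7 -2.19 w 0.258 g 59.1
model mark/dial px [[368.45 211.37]]
```

View pics/g3.png

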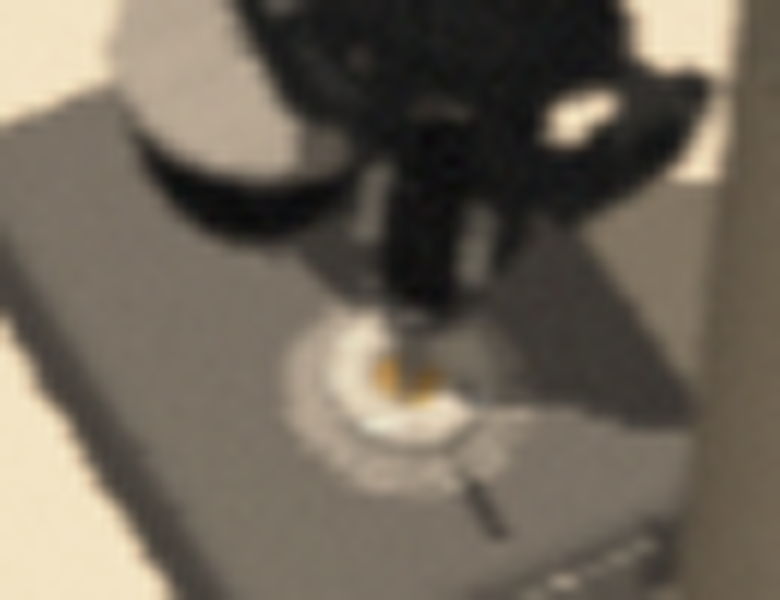

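The blade sits in the slot, with brass on both sides at crop (388,375) and (427,382). The arrow is near (455,385) and the mark runs from (465,475) to (500,530). Torque is rising, so the dial is being picked up.

Request:
drive_tool:
  increments:
    - {"claw": 0.01, "dx": 0, "dy": 0, "dz": 0, "wx": 0, "wy": 0, "wz": 4}
    - {"claw": 0.01, "dx": 0, "dy": 0, "dz": 0, "wx": 0, "wy": 0, "wz": 4}
    - {"claw": 0.01, "dx": 0, "dy": 0, "dz": 0, "wx": 0, "wy": 0, "wz": 4}
    - {"claw": 0.01, "dx": 0, "dy": 0, "dz": 0, "wx": 0, "wy": 0, "wz": 4}
    - {"claw": 0.01, "dx": 0, "dy": 0, "dz": 0, "wx": 0, "wy": 0, "wz": 4}
    - {"claw": 0.01, "dx": 0, "dy": 0, "dz": 0, "wx": 0, "wy": 0, "wz": 4}
    - {"claw": 0.01, "dx": 0, "dy": 0, "dz": 0, "wx": 0, "wy": 0, "wz": 0}

```text
t: 14.92
eef_pos: [0.461, -0.1108, 0.1614]
tool_rot: [-0.001, 0.849, -0.529, 0.001]
contact_force: [-0.0, 6.1, 1.3]
gripper_width: 0.253
grasp_force: 59.1
```

```bash
python3 plan.py; cat >arrow.py <<'E'
from h import *
import sys
C=np.array([.4598,-.1128])
def prof(im,n,z,r0,r1,a):
    r=np.linspace(r0,r1,12);X=np.stack([C[0]+r[None]*np.cos(a[:,None]),C[1]+r[None]*np.sin(a[:,None]),np.full((len(a),12),z)],-1)
    uv=proj(n,X).astype(np.float32);return cv2.remap(im,uv[...,0],uv[...,1],cv2.INTER_CUBIC).mean(1)
a=np.radians(np.arange(150,262,4))
def run(p,n):
    g=cv2.cvtColor(p,cv2.COLOR_RGB2GRAY).astype(np.float32)
    print("deg",np.degrees(a).round().astype(int));print("ring",prof(g,n,.071,.0145,.021,a).round().astype(int));print("mark",prof(g,n,.058,.032,.044,a).round().astype(int))
print("initial side");run(np.load("side0.npz")['p'],"side")
print("initial top");run(np.load("top0.npz")['p'],"top")
E
cat >now.py <<'E'
from arrow import *
p,d=read_camera("side");np.savez("now.npz",p=p);print("now");run(p,"side");cv2.imwrite(sys.argv[1],cv2.resize(p[180:230,335:400,::-1],(780,600),interpolation=cv2.INTER_CUBIC))
E
python3 now.py pics/g4.png
```

```text
t 14.93 pos [ 0.461  -0.1108  0.1614] psi -63.86 tilt z [ 3.1e-03  7.0e-04 -1.0e+00] F [-0.    6.15  1.28] T [ 1.7   -0.033  0.072] q7 -2.58 w 0.253 g 59.1
initial side
deg [150 154 158 162 166 170 174 178 182 186 190 194 198 202 206 210 214 218
 222 226 230 234 238 242 246 250 254 258]
ring [197 199 199 198 196 194 192 191 192 193 193 192 191 191 191 189 186 181
 173 165 153 136 121 119 130 149 169 183]
mark [112 110 109 111 111 112 112 112 113 110  97  75  78  99 113 115 116 117
 115 112 112 114 114 115 118 119 116 118]
initial top
deg [150 154 158 162 166 170 174 178 182 186 190 194 198 202 206 210 214 218
 222 226 230 234 238 242 246 250 254 258]
ring [132 131 132 132 131 130 129 127 126 126 126 128 131 134 134 130 124 116
 106  93  79  68  66  73  85 100 115 126]
mark [77 79 80 79 80 81 80 80 79 71 53 52 70 80 80 80 79 77 75 75 76 78 77 78
 80 79 78 77]
now
deg [150 154 158 162 166 170 174 178 182 186 190 194 198 202 206 210 214 218
 222 226 230 234 238 242 246 250 254 258]
ring [209 206 203 200 198 199 202 204 203 200 193 181 162 141 125 118 122 132
 143 148 145 135 124 115 110 108 106 106]
mark [116 115 114 116 117 116 116 118 118 115 100  77  80 103 119 122 121 121
 119 117 117 114 109 107  94  72  65  63]
```

View pics/g4.png

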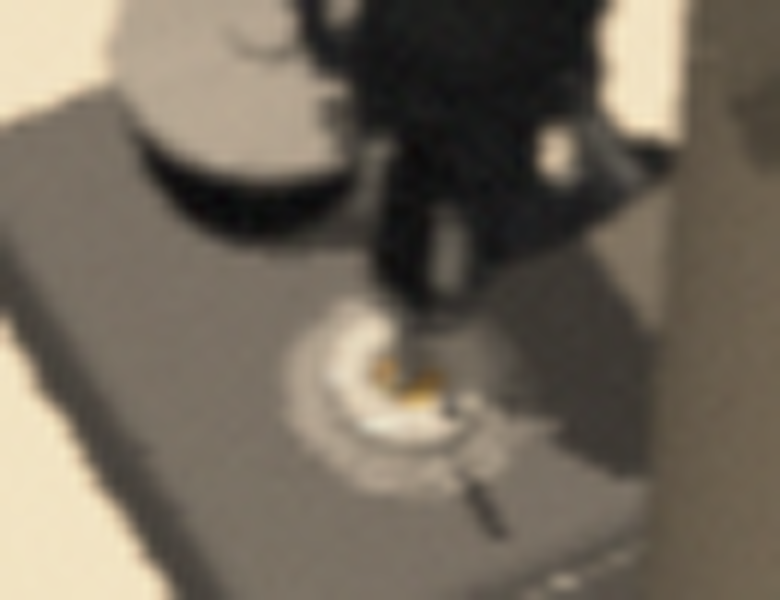

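Arrow now reads 203° after correcting the side view's offset, against 192° for the mark, so about 10–11° remains. That agrees with the slot geometry (blade yaw −74°).

Request:
drive_tool:
  increments:
    - {"claw": 0.01, "dx": 0, "dy": 0, "dz": 0, "wx": 0, "wy": 0, "wz": 3}
    - {"claw": 0.01, "dx": 0, "dy": 0, "dz": 0, "wx": 0, "wy": 0, "wz": 3}
    - {"claw": 0.01, "dx": 0, "dy": 0, "dz": 0, "wx": 0, "wy": 0, "wz": 3}
    - {"claw": 0.01, "dx": 0, "dy": 0, "dz": 0, "wx": 0, "wy": 0, "wz": 0}

```text
t: 15.48
eef_pos: [0.4612, -0.1108, 0.1615]
tool_rot: [-0.001, 0.805, -0.594, 0.001]
contact_force: [1.2, 5.6, -0.1]
gripper_width: 0.249
grasp_force: 59.1
```

```bash
python3 plan.py; sed -i 's/^print("initial/#&/; s/np.arange(150,262,4)/np.arange(170,232,3)/; s/^C=.*/C=np.array([.4604,-.1153])/' arrow.py; python3 now.py pics/g5.png; python3 - <<'E'
from arrow import *
import arrow
# ring circle check, side view: bright ring weighted outline at z=.071 from the initial picture
p=np.load("side0.npz")['p'];g=cv2.cvtColor(p,cv2.COLOR_RGB2GRAY)
for n in("side","top"):
    q=np.load(n+"0.npz")['p'];g=cv2.cvtColor(q,cv2.COLOR_RGB2GRAY).astype(np.float32)
    from scipy.optimize import minimize
    b=np.radians(np.arange(0,360,6))
    def f(c):
        arrow.C=np.array(c)/1000;return -(prof(g,n,.071,.0145,.021,b).mean()-.5*prof(g,n,.067,.001,.007,b).mean()-.5*prof(g,n,.058,.040,.045,b).mean())
    r=minimize(f,[460,-113],method="Nelder-Mead");print(n,r.x.round(2),round(r.fun,1))
E
```

```text
t 15.47 pos [ 0.4612 -0.1108  0.1615] psi -72.85 tilt z [ 3.5e-03  7.0e-04 -1.0e+00] F [ 1.24  5.57 -0.1 ] T [ 1.664 -0.224  0.062] q7 -2.72 w 0.249 g 59.1
now
deg [170 173 176 179 182 185 188 191 194 197 200 203 206 209 212 215 218 221
 224 227 230]
ring [202 196 188 178 163 147 133 122 117 120 127 137 149 158 166 172 177 178
 175 166 153]
mark [118 119 119 119 116 108  90  74  80  98 111 118 120 119 119 118 117 114
 107  96  87]
side [ 461.4  -113.48] -65.4
top [ 459.98 -112.2 ] -39.6
```

Request:
drive_tool:
  increments:
    - {"claw": 0.01, "dx": 0, "dy": 0, "dz": 0, "wx": 0, "wy": 0, "wz": 2.5}
    - {"claw": 0.01, "dx": 0, "dy": 0, "dz": 0, "wx": 0, "wy": 0, "wz": 0}
    - {"claw": 0.01, "dx": 0, "dy": 0, "dz": 0, "wx": 0, "wy": 0, "wz": 0}

```text
t: 15.9
eef_pos: [0.4612, -0.1108, 0.1615]
tool_rot: [-0.001, 0.792, -0.611, 0.001]
contact_force: [0.1, 5.0, 0.1]
gripper_width: 0.252
grasp_force: 59.1
```

```bash
python3 plan.py; python3 now.py pics/g6.png; python3 - <<'E'
from h import *
p,d=read_camera("top");np.savez("top1.npz",p=p);print(proj("top",[.46,-.113,.071]),p[205:225:3,355:372:3].mean(-1).astype(int))
E
```

```text
t 15.9 pos [ 0.4612 -0.1108  0.1615] psi -75.32 tilt z [ 3.6e-03  8.0e-04 -1.0e+00] F [0.07 4.95 0.06] T [ 1.646 -0.23   0.061] q7 -2.76 w 0.252 g 59.1
now
deg [170 173 176 179 182 185 188 191 194 197 200 203 206 209 212 215 218 221
 224 227 230]
ring [192 183 173 159 143 130 121 119 124 136 149 161 171 179 185 187 187 183
 176 165 150]
mark [118 118 118 118 115 107  90  76  79  98 113 119 119 119 119 119 117 107
  91  78  72]
[363.43011107 211.35520581] [[106  58  33  45  57  81]
 [105  65  31  56  50  88]
 [108  94  29  67  50  95]
 [100 135  35  65  55  96]
 [102 100  88  51  63  75]
 [ 82 103  92  49  72  61]
 [ 78  77  78  50  68  59]]
```

View pics/g6.png

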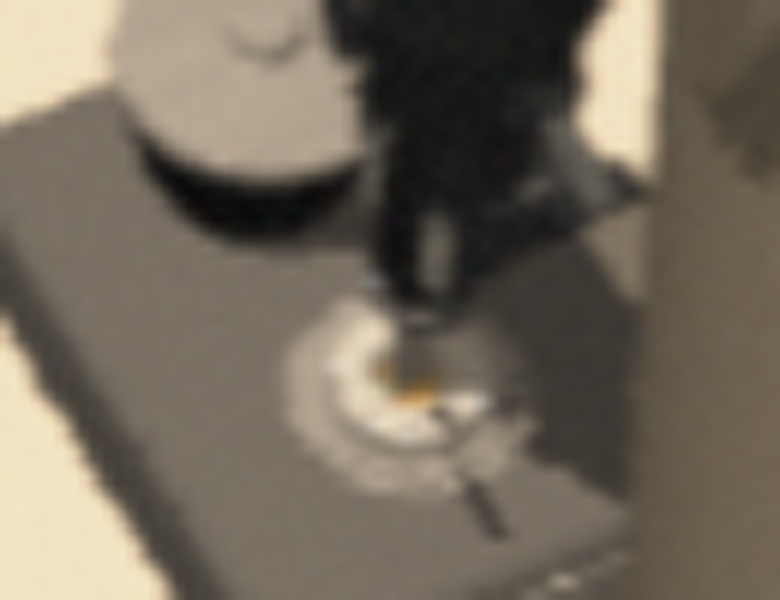

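The arrow at crop (445,422) now lines up with the mark's line, (465,475) to (500,535), allowing for parallax. The numbers put it within about 2°. I'll unload the blade, lift it out and check with a clear view.

Request:
drive_tool:
  increments:
    - {"claw": 0.01, "dx": 0, "dy": 0, "dz": 0, "wx": 0, "wy": 0, "wz": -3}
    - {"claw": 0.01, "dx": 0, "dy": 0, "dz": 0, "wx": 0, "wy": 0, "wz": -2.5}
    - {"claw": 0.01, "dx": 0, "dy": 0, "dz": -0.002, "wx": 0, "wy": 0, "wz": 0}
    - {"claw": 0.01, "dx": 0, "dy": 0, "dz": -0.003, "wx": 0, "wy": 0, "wz": 0}
    - {"claw": 0.01, "dx": 0, "dy": 0, "dz": -0.003, "wx": 0, "wy": 0, "wz": 0}
    - {"claw": 0.01, "dx": 0, "dy": 0, "dz": -0.006, "wx": 0, "wy": 0, "wz": 0}
    - {"claw": 0.01, "dx": 0, "dy": 0, "dz": -0.02, "wx": 0, "wy": 0, "wz": 0}
    - {"claw": 0.01, "dx": 0, "dy": 0, "dz": -0.03, "wx": 0, "wy": 0, "wz": 0}
    - {"claw": 0.01, "dx": 0, "dy": 0, "dz": -0.04, "wx": 0, "wy": 0, "wz": 0}
    - {"claw": 0.01, "dx": 0, "dy": 0, "dz": 0, "wx": 0, "wy": 0, "wz": 0}

```text
t: 17.25
eef_pos: [0.4615, -0.1121, 0.2682]
tool_rot: [-0.002, 0.819, -0.574, 0.003]
contact_force: [-0.1, 0.8, -1.2]
gripper_width: 0.247
grasp_force: 59.1
```

```bash
python3 plan.py .483 .182 .265 91; python3 now.py pics/g7.png
```

```text
t 17.25 pos [ 0.4615 -0.1121  0.2682] psi -70.01 tilt z [ 7.2e-03 -8.0e-04 -1.0e+00] F [-0.1   0.76 -1.25] T [0.056 0.032 0.008] q7 -2.68 w 0.247 g 59.1
shift tool [-0.2691 -0.1207  0.0031] rotvec [   0.17   -0.57 -161.01]
now
deg [170 173 176 179 182 185 188 191 194 197 200 203 206 209 212 215 218 221
 224 227 230]
ring [194 185 173 159 143 130 122 120 124 135 148 160 171 180 187 192 196 199
 200 199 197]
mark [118 119 119 119 118 109  90  76  80  98 113 120 121 120 120 120 118 116
 116 117 117]
```

Request:
drive_tool:
  increments:
    - {"claw": 0.01, "dx": 0, "dy": 0, "dz": 0, "wx": 0.2, "wy": -0.5, "wz": 0}
    - {"claw": 0.01, "dx": 0, "dy": 0, "dz": 0, "wx": 0, "wy": 0, "wz": -10}
    - {"claw": 0.01, "dx": 0, "dy": 0, "dz": 0, "wx": 0, "wy": 0, "wz": -10}
    - {"claw": 0.01, "dx": 0, "dy": 0, "dz": 0, "wx": 0, "wy": 0, "wz": -10}
    - {"claw": 0.01, "dx": 0, "dy": 0, "dz": 0, "wx": 0, "wy": 0, "wz": -10}
    - {"claw": 0.01, "dx": 0, "dy": 0, "dz": 0, "wx": 0, "wy": 0, "wz": -10}
    - {"claw": 0.01, "dx": 0, "dy": 0, "dz": 0, "wx": 0, "wy": 0, "wz": -10}
    - {"claw": 0.01, "dx": 0, "dy": 0, "dz": 0, "wx": 0, "wy": 0, "wz": -10}
    - {"claw": 0.01, "dx": 0, "dy": 0, "dz": 0, "wx": 0, "wy": 0, "wz": -10}
    - {"claw": 0.01, "dx": 0, "dy": 0, "dz": 0, "wx": 0, "wy": 0, "wz": -10}
    - {"claw": 0.01, "dx": 0.02, "dy": -0.045, "dz": 0, "wx": 0, "wy": 0, "wz": 0}
    - {"claw": 0.01, "dx": 0.02, "dy": -0.045, "dz": 0, "wx": 0, "wy": 0, "wz": 0}
    - {"claw": 0.01, "dx": 0.02, "dy": -0.045, "dz": 0, "wx": 0, "wy": 0, "wz": 0}
    - {"claw": 0.01, "dx": 0.02, "dy": -0.045, "dz": 0, "wx": 0, "wy": 0, "wz": 0}
    - {"claw": 0.01, "dx": 0.02, "dy": -0.045, "dz": 0, "wx": 0, "wy": 0, "wz": 0}
    - {"claw": 0.01, "dx": 0.02, "dy": -0.044, "dz": 0, "wx": 0, "wy": 0, "wz": 0}
    - {"claw": 0.01, "dx": 0, "dy": 0, "dz": 0, "wx": 0, "wy": 0, "wz": 0}

```text
t: 19.42
eef_pos: [0.4795, 0.1863, 0.2667]
tool_rot: [-0.005, 0.984, 0.177, 0.001]
contact_force: [0.1, -1.0, -0.9]
gripper_width: 0.25
grasp_force: 59.2
```

```bash
python3 plan.py .4825 .1818 .18 20; python3 - <<'E'
from arrow import *
import arrow
T,d=read_camera("top");S,d=read_camera("side")
arrow.C=np.array([.4600,-.1124]);print("top now");run(T,"top")
arrow.C=np.array([.4604,-.1153]);print("side now");run(S,"side")
tip=proj("side",get_obs()["eef_pos"]-np.array([0,0,.1005]));print(tip)
a=cv2.resize(T[190:235,340:385,::-1],(400,400),interpolation=cv2.INTER_CUBIC)
c=tip.astype(int);b=cv2.resize(S[c[1]-30:c[1]+30,c[0]-30:c[0]+30,::-1],(400,400),interpolation=cv2.INTER_CUBIC)
cv2.imwrite("pics/g8.png",np.hstack([a,b]))
E
```

```text
t 19.43 pos [0.4795 0.1863 0.2667] psi 20.41 tilt z [-8.000e-04  1.090e-02 -9.999e-01] F [ 0.06 -1.01 -0.92] T [-0.054 -0.003  0.005] q7 -1.77 w 0.25 g 59.2
shift tool [0.0009 0.0061 0.0866] rotvec [-0.6  -0.17  0.41]
top now
deg [170 173 176 179 182 185 188 191 194 197 200 203 206 209 212 215 218 221
 224 227 230]
ring [134 132 129 121 111 101  92  86  85  90 100 112 123 129 132 134 135 136
 137 137 137]
mark [85 86 86 87 86 83 69 54 53 68 81 86 88 87 87 85 84 81 80 81 82]
side now
deg [170 173 176 179 182 185 188 191 194 197 200 203 206 209 212 215 218 221
 224 227 230]
ring [198 189 177 162 146 132 124 122 127 138 152 163 174 183 190 196 200 203
 204 203 200]
mark [108 114 118 121 119 111  93  79  82 100 115 122 123 120 116 112 107 102
  98  97  96]
[278.21691838 207.58021976]
```

View pics/g8.png

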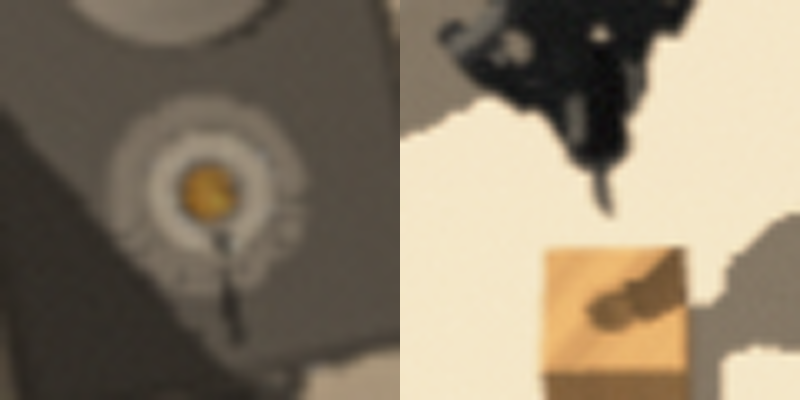

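In the top view the arrow, at crop (222,240), lines up with the mark (225–238, 265–340), reading 193° against 192.5°, so the dial is set. The right half shows the driver tilted about 3° in the grip, with its tip at about (279.2,209.2) where (278.2,207.6) was expected. I'll straighten it before insertion.

Request:
drive_tool:
  increments:
    - {"claw": 0.01, "dx": 0.0023, "dy": 0.0054, "dz": 0, "wx": -0.6, "wy": 0, "wz": 0}
    - {"claw": 0.01, "dx": 0, "dy": 0, "dz": 0, "wx": 0, "wy": 2.7, "wz": 0}
    - {"claw": 0.01, "dx": 0, "dy": 0, "dz": 0, "wx": 0, "wy": 0, "wz": 0}
    - {"claw": 0.01, "dx": 0, "dy": 0, "dz": 0, "wx": 0, "wy": 0, "wz": 0}

```text
t: 20.02
eef_pos: [0.485, 0.177, 0.268]
tool_rot: [-0.003, 0.985, 0.173, 0.026]
contact_force: [0.7, 0.2, -1.5]
gripper_width: 0.252
grasp_force: 59.1
```

```bash
python3 plan.py .4835 .182 .18 20; python3 - <<'E'
from h import *
S,d=read_camera("side");e=get_obs()["eef_pos"];tip=proj("side",e-np.array([0,0,.1005]));print(tip,proj("side",e-np.array([0,0,.06])))
g=cv2.cvtColor(S,cv2.COLOR_RGB2GRAY).astype(float)
bg=215
for v in range(196,214):
    r=np.clip(bg-g[v,270:290],0,None);r[r<25]=0
    if r.sum()>0: print(v,round(float((r*np.arange(270,290)).sum()/r.sum()),2),int(r.sum()))
E
```

```text
t 20.02 pos [0.485 0.177 0.268] psi 19.94 tilt z [ 0.0494  0.015  -0.9987] F [ 0.66  0.22 -1.47] T [ 0.037  0.066 -0.01 ] q7 -1.78 w 0.252 g 59.1
shift tool [-0.0043 -0.0055  0.0879] rotvec [ 0.16 -2.95 -0.06]
[279.24896984 205.74828305] [278.51557832 198.31580587]
196 278.67 1665
197 278.49 1551
198 278.51 1166
199 278.57 699
200 278.7 341
201 278.94 296
202 278.99 274
203 279.07 254
204 279.56 159
205 279.75 104
206 280.0 29
```

Request:
drive_tool:
  increments:
    - {"claw": 0.01, "dx": 0.0005, "dy": -0.0056, "dz": 0, "wx": 0, "wy": 0, "wz": 0}
    - {"claw": 0.01, "dx": -0.0015, "dy": 0, "dz": 0.03, "wx": 0, "wy": 0, "wz": 0}
    - {"claw": 0.01, "dx": -0.0015, "dy": 0, "dz": 0.03, "wx": 0, "wy": 0, "wz": 0}
    - {"claw": 0.01, "dx": -0.001, "dy": 0, "dz": 0.02, "wx": 0, "wy": 0, "wz": 0}
    - {"claw": 0.01, "dx": 0, "dy": 0, "dz": 0, "wx": 0, "wy": 0, "wz": 0}
    - {"claw": 0.01, "dx": 0, "dy": 0, "dz": 0, "wx": 0, "wy": 0, "wz": 0}

```text
t: 20.82
eef_pos: [0.4841, 0.1839, 0.1887]
tool_rot: [-0.004, 0.984, 0.174, 0.026]
contact_force: [0.6, -0.1, -1.2]
gripper_width: 0.249
grasp_force: 59.1
```

```bash
python3 plan.py .4835 .1825 .126 20; python3 - <<'E'
from h import *
S,d=read_camera("side");e=get_obs()["eef_pos"];print("tip",proj("side",e-np.array([0,0,.1005])),"hole px 279.75 223.5")
cv2.imwrite("pics/g9.png",cv2.resize(S[195:240,255:315,::-1],(800,600),interpolation=cv2.INTER_CUBIC))
E
```

```text
t 20.82 pos [0.4841 0.1839 0.1887] psi 20.04 tilt z [ 0.0509  0.0163 -0.9986] F [ 0.58 -0.06 -1.21] T [-0.039  0.036  0.062] q7 -1.84 w 0.249 g 59.1
shift tool [-0.0044  0.0009  0.0625] rotvec [ 0.12 -3.06  0.04]
tip [278.68197311 220.00378295] hole px 279.75 223.5
```

View pics/g9.png

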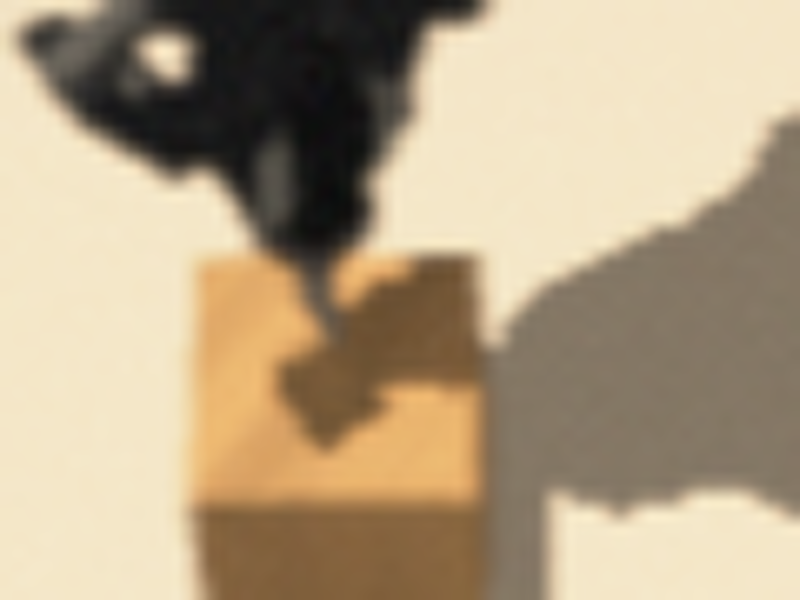

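The side view shows the blade tip at (279.3,219.9), above the hole to within about 1.5 mm. Lowering it.

Request:
drive_tool:
  increments:
    - {"claw": 0.01, "dx": -0.0008, "dy": 0, "dz": 0.015, "wx": 0, "wy": 0, "wz": 0}
    - {"claw": 0.01, "dx": -0.0008, "dy": 0, "dz": 0.015, "wx": 0, "wy": 0, "wz": 0}
    - {"claw": 0.01, "dx": 0, "dy": 0, "dz": 0, "wx": 0, "wy": 0, "wz": 0}

```text
t: 21.25
eef_pos: [0.483, 0.1829, 0.1569]
tool_rot: [-0.003, 0.984, 0.174, 0.025]
contact_force: [-0.9, -0.8, -1.8]
gripper_width: 0.247
grasp_force: 60.0
```

```bash
python3 plan.py .4835 .1825 .125 20
```

```text
t 21.25 pos [0.483  0.1829 0.1569] psi 20.03 tilt z [ 0.0485  0.015  -0.9987] F [-0.92 -0.8  -1.84] T [-0.038  0.049 -0.032] q7 -1.86 w 0.247 g 60.0
shift tool [-0.0012  0.0005  0.0319] rotvec [ 0.14 -2.91  0.03]
```

Request:
drive_tool:
  increments:
    - {"claw": 0.01, "dx": -0.0005, "dy": 0, "dz": 0.012, "wx": 0, "wy": 0, "wz": 0}
    - {"claw": 0.01, "dx": -0.0005, "dy": 0, "dz": 0.01, "wx": 0, "wy": 0, "wz": 0}
    - {"claw": 0.01, "dx": -0.0003, "dy": 0, "dz": 0.006, "wx": 0, "wy": 0, "wz": 0}
    - {"claw": 0.01, "dx": 0, "dy": 0, "dz": 0.003, "wx": 0, "wy": 0, "wz": 0}
    - {"claw": 0.01, "dx": 0, "dy": 0, "dz": 0.0, "wx": 0, "wy": 0, "wz": 0}

```text
t: 21.88
eef_pos: [0.4839, 0.1832, 0.1266]
tool_rot: [-0.003, 0.984, 0.174, 0.026]
contact_force: [-0.0, 0.5, -0.8]
gripper_width: 0.245
grasp_force: 60.0
```

```bash
python3 plan.py .4835 .1825 .121 20
```

```text
t 21.88 pos [0.4839 0.1832 0.1266] psi 20.02 tilt z [ 0.0496  0.0156 -0.9986] F [-0.02  0.5  -0.77] T [-0.04  -0.031  0.005] q7 -1.89 w 0.245 g 60.0
shift tool [-0.0009  0.0006  0.0056] rotvec [ 0.13 -2.98  0.02]
```

Request:
drive_tool:
  increments:
    - {"claw": 0.01, "dx": 0, "dy": 0, "dz": 0.003, "wx": 0, "wy": 0, "wz": 0}
    - {"claw": 0.01, "dx": 0, "dy": 0, "dz": 0.001, "wx": 0, "wy": 0, "wz": 0}
    - {"claw": 0.01, "dx": 0, "dy": 0, "dz": 0.001, "wx": 0, "wy": 0, "wz": 0}
    - {"claw": 0.01, "dx": 0, "dy": 0, "dz": 0, "wx": 0, "wy": 0, "wz": 0}
  newtons: 20

```text
t: 22.38
eef_pos: [0.4842, 0.1833, 0.1218]
tool_rot: [-0.003, 0.984, 0.174, 0.026]
contact_force: [0.2, -0.7, -0.6]
gripper_width: 0.248
grasp_force: 60.0
```

```bash
python3 plan.py .4835 .1825 .121 20
```

```text
t 22.38 pos [0.4842 0.1833 0.1218] psi 20.02 tilt z [ 0.0499  0.0157 -0.9986] F [ 0.25 -0.66 -0.61] T [-0.03   0.045 -0.007] q7 -1.89 w 0.248 g 60.0
shift tool [-0.0009  0.0005  0.0008] rotvec [ 0.13 -3.    0.02]
```

Request:
drive_tool:
  increments:
    - {"claw": 0.03, "dx": 0, "dy": 0, "dz": 0, "wx": 0, "wy": 0, "wz": 0}
    - {"claw": 0.05, "dx": 0, "dy": 0, "dz": 0, "wx": 0, "wy": 0, "wz": 0}
    - {"claw": 0.07, "dx": 0, "dy": 0, "dz": 0, "wx": 0, "wy": 0, "wz": 0}
    - {"claw": 0.07, "dx": 0, "dy": 0, "dz": 0, "wx": 0, "wy": 0, "wz": 0}
    - {"claw": 0.07, "dx": 0, "dy": 0, "dz": -0.01, "wx": 0, "wy": 0, "wz": 0}
    - {"claw": 0.07, "dx": 0, "dy": 0, "dz": -0.03, "wx": 0, "wy": 0, "wz": 0}
    - {"claw": 0.07, "dx": 0, "dy": 0, "dz": -0.04, "wx": 0, "wy": 0, "wz": 0}
    - {"claw": 0.07, "dx": 0, "dy": 0, "dz": -0.04, "wx": 0, "wy": 0, "wz": 0}
    - {"claw": 0.07, "dx": 0, "dy": 0.05, "dz": -0.03, "wx": 0, "wy": 0, "wz": 0}
    - {"claw": 0.07, "dx": 0, "dy": 0.06, "dz": 0, "wx": 0, "wy": 0, "wz": 0}
    - {"claw": 0.07, "dx": 0, "dy": 0.06, "dz": 0, "wx": 0, "wy": 0, "wz": 0}
    - {"claw": 0.07, "dx": 0, "dy": 0, "dz": 0, "wx": 0, "wy": 0, "wz": 0}

```text
t: 23.88
eef_pos: [0.5359, 0.0155, 0.2726]
tool_rot: [-0.002, 0.985, 0.169, 0.026]
contact_force: [-0.0, 0.5, 0.1]
gripper_width: 0.821
grasp_force: 0.0
```

```bash
python3 plan.py; python3 - <<'E'
from arrow import *
import arrow
S,d=read_camera("side");T,dt=read_camera("top");W=cloud("side",d)
b=np.zeros((400,640),bool);b[200:240,262:300]=1;m=b&(S.max(-1)<90)&(W[...,2]>.08)
print("handle top z",np.percentile(W[m][:,2],[50,95]),W[m].mean(0))
arrow.C=np.array([.4604,-.1153]);run(S,"side")
e=lambda I,a,b,c,d:cv2.resize(I[a:b,c:d,::-1],(400,400),interpolation=cv2.INTER_CUBIC)
cv2.imwrite("pics/g10.png",np.hstack([e(S,185,255,245,315),e(T,165,235,240,310)]))
E
```

```text
t 23.88 pos [0.5359 0.0155 0.2726] psi 19.51 tilt z [ 0.051   0.0135 -0.9986] F [-0.    0.53  0.12] T [-0.013  0.098 -0.002] q7 -1.42 w 0.821 g 0.0
handle top z [0.12096168 0.13687435] [0.47618981 0.1823494  0.11643495]
deg [170 173 176 179 182 185 188 191 194 197 200 203 206 209 212 215 218 221
 224 227 230]
ring [195 185 174 160 140 120 102  89  83  82  86  90  95  99 103 105 107 108
 108 107 107]
mark [119 118 118 119 117 109  90  76  80  93  95  84  72  63  59  60  60  59
  60  61  61]
```

View pics/g10.png

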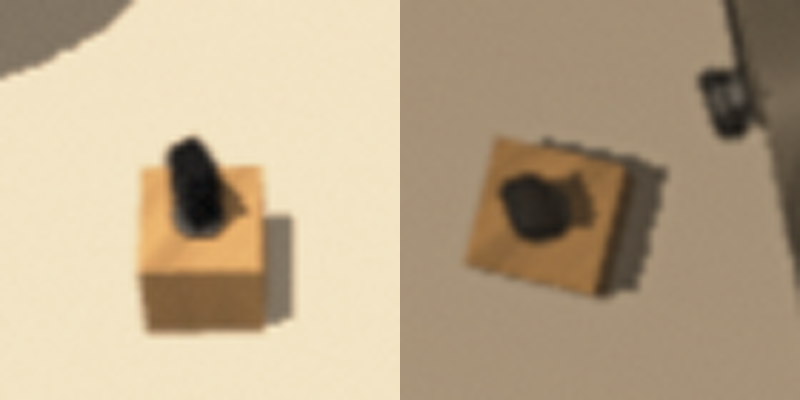

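The driver stands upright in its stand, with its handle top at about 134 mm and the collar seated. The gripper is clear and the dial was confirmed aligned earlier. Handing in.

```bash
python3 -c "
from station import *
print(hand_in())"
```

```text
the job is handed in; nothing more can be done
None
```

The dial's arrow points at the long mark (within about 1–2° by both cameras), the screwdriver is back upright in its stand, the salt mill, cup and teaspoon were left alone, and the job is handed in at about 24 s of the 72 s allowed.

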